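# Tip a casting mould out of the packed rack and stand it on the drying board

### The job

Mug handles are cast next, so fetch the handle mould, the plaster mould with two small holes in its top, from the packed row in the rack: first tip it forward by its top until it leans on the rack's front rail, then grip it and lift it out, leaving the other moulds standing where they are. Stand it upright, holes up, on the slatted board, midway between the two moulds there and in line with them; set it down rather than drop it, let go, and leave the other moulds, the mug and the pot where they stand.

Things in the scene. Friction and masses are not known exactly. Their poses are not given: they have to be found in the camera images.
- handle_mould_centre (a point): centre (half-way up) of the handle mould, the one to move: a two-part plaster casting mould, a plain off-white block 92 x 48 x 170 mm (x depth, y thickness, z height), about 0.5 to 0.8 kg, seam and two thin black rubber bands round it; the only mould with TWO small holes (18 mm, one behind the other, 44 mm apart) in its top. z points to its top; at the start its axes are those of the rack (-x face to the front)
- handle_mould_foot (a point): middle of the handle mould's lower front edge, 46 mm in front of and 85 mm below its centre; it tips forward about this edge
- handle_mould_top (a point): middle of the handle mould's top face, 85 mm above its centre
- rack: fixed wooden rack; origin on the table under the middle of the row; -x is its front (robot side), y along the row. Floor 15 mm above the table. Five moulds stand on it 1.5 mm apart, in any order, at x = 0, y = 0, +-49.5, +-99 mm, front faces at x = -46, backs at +46, tops 185 mm above the table. End cheeks out to y = +-138.5 are 125 mm high beside the row, 85 mm in front of it
- front_rail (a point): middle of the rack's front rail, a 14 mm steel bar along the rack's y, 90 mm in front of the rack's origin, 70.5 mm above the table. A mould tipped forward about 35 degrees (0.62 rad) leans on it and stays; it balances at about 28 degrees and falls back if let go before. A kerb 6 mm above the rack floor, 1.5 mm in front of the row, stops the moulds' feet
- back_rail (a point): middle of the top of the rack's low back rail (at x = 49 to 61 mm of the rack, top 90 mm above the table), behind the row; above it the backs of the moulds are open
- board: fixed slatted wooden drying board, 280 (x) x 130 (y) mm, top 15 mm above the table, origin under its middle; two moulds stand on it, one near each end, in a line along its x
- bay (a point): the middle of the free place on the drying board, on its top surface, half-way between the two moulds there (the middle of the board); x along the board. The moulds there stand with their 48 mm thickness along the board's x, so their facing sides are 66 mm either side of this point and a mould in the middle leaves a gap of 42 mm on each side
- near_mould_centre (a point): centre of a cup mould on the drying board, 92 x 48 x 170 mm (x depth, y thickness, z height), one 34 mm hole in its top; 90 mm from the bay towards the board's -x, turned a quarter turn on the board
- far_mould_centre (a point): the same, 90 mm from the bay towards the board's +x
- mug_centre (a point): centre of a cream mug, 118 mm high and 75 mm wide with a handle, on the table, behind the gap between rack and board; leave it alone
- pot_centre (a point): centre of a small buff pot with a narrow neck, 66 mm wide, 82 mm high, on the table between rack and board; leave it alone
- cup_mould_1_centre (a point): centre of a cup mould of the packed row, 92 x 48 x 170 mm (x depth, y thickness, z height), one 34 mm hole in its top; stays in the row
- cup_mould_2_centre (a point): centre of a cup mould of the packed row, 92 x 48 x 170 mm (x depth, y thickness, z height), one 34 mm hole in its top; stays in the row
- cup_mould_3_centre (a point): centre of a cup mould of the packed row, 92 x 48 x 170 mm (x depth, y thickness, z height), one 34 mm hole in its top; stays in the row
- cup_mould_4_centre (a point): centre of a cup mould of the packed row, 92 x 48 x 170 mm (x depth, y thickness, z height), one 34 mm hole in its top; stays in the row
- handle_mould: the handle mould as a whole; origin at the middle of its underside

How it is judged (in metres and radians):
On the way, in this order (a step that is already met when the one before it is completed fails the run):
1. the handle mould is tipped forward by its top, more than 31 degrees, with its foot still on the rack floor behind the kerb (angle between handle_mould_top's own z axis and vertical above 0.54 rad and x of handle_mould_top in the frame of rack below -0.07 m and x of handle_mould_foot in the frame of rack above -0.06 m and z of handle_mould_foot in the frame of rack below 0.035 m), for 0.2 s.
2. it is lifted out of the rack, clear of its floor and rail (height (world z) of handle_mould_foot above 0.085 m and contact force between handle_mould and rack below 0.05 N), for 0.1 s.
At the end, for the whole second after the job is handed in: The handle mould stands upright (4.5 degrees), holes up, at rest on the board, within 12 mm along it and 15 mm across it of the middle of the free place and within 8 degrees of its neighbours' line; the other moulds stand upright within 15 mm (row) or 12 mm (board) of their starts (x of handle_mould_centre in the frame of bay between -0.012 and 0.012 m and y of handle_mould_centre in the frame of bay between -0.015 and 0.015 m and z of handle_mould_centre in the frame of bay between 0.077 and 0.093 m and angle between handle_mould_top's own z axis and vertical below 0.08 rad and z of handle_mould_top in the frame of bay above 0.07 m and angle between the y axis of handle_mould_top and the x axis of board, either way round below 0.14 rad and linear speed of handle_mould below 0.02 m/s and angle between each of cup_mould_1_centre, cup_mould_2_centre, cup_mould_3_centre, cup_mould_4_centre, near_mould_centre, far_mould_centre's own z axis and vertical below 0.15 rad and distance of each of cup_mould_1_centre, cup_mould_2_centre, cup_mould_3_centre, cup_mould_4_centre from where it was at the start of the episode below 0.015 m and distance of each of near_mould_centre, far_mould_centre from where it was at the start of the episode below 0.012 m); the robot touches nothing.
It fails at once if another mould is tipped by more than 14 degrees or lifted or shifted by more than 30 mm (angle between any of cup_mould_1_centre, cup_mould_2_centre, cup_mould_3_centre, cup_mould_4_centre, near_mould_centre, far_mould_centre's own z axis and vertical above 0.25 rad or distance of any of cup_mould_1_centre, cup_mould_2_centre, cup_mould_3_centre, cup_mould_4_centre, near_mould_centre, far_mould_centre from where it was at the start of the episode above 0.03 m).
It fails at once if the mug or the pot is moved by more than 20 mm (distance of any of mug_centre, pot_centre from where it was at the start of the episode above 0.02 m).
It fails at once if the handle mould is dropped on to the board or the table (falling free at more than 0.45 m/s) (linear speed of handle_mould above 0.45 m/s and contact force between the fingers and handle_mould below 0.05 N and contact force between handle_mould and rack below 0.05 N).
It also fails if it takes over 67 s, if anything falls off the work surface, if the arm or the gripper's body presses on something with over 40 N, if the wrist force passes 120 N, or if a joint passes its speed limit or range.

### The arm

A 6-joint arm with a two-finger parallel gripper is mounted at the origin on a cart in front of the work surface, level with it; the furniture and walls round the work are solid. World frame = base frame: x ahead of the robot, y to its left, z up, the work surface at z = 0. Lengths are in mm, angles in rad, forces in N, time in s.
With the tool pointing down it reaches from about 275 to 1000 mm from the base axis. Payload 8.4 kg.
Tool frame: the origin (TCP) lies midway between the tips of the shut fingers; the grasp point (between the pads) lies 19 mm behind it; z points along the fingers, y is the line along which they close (so a half turn about z gives the same grasp; the last joint's range is limited). The gripper opens to 85 mm and grips with 20 to 120 N. Pads are 22 mm wide; open, the fingers measure 114 mm over their backs; the gripper's body (76 mm by 85 mm) begins 54 mm behind the grasp point. The pads swing forward as they close: fully open they stand 13 mm farther back than shut.
Start: joints at [-1.329, 0.353, 1.633, -0, 1.155, -0.002], TCP at [150.868, -606.52, 195.381] pointing down, gripper open.
Joint ranges: [-2.63, 2.63], [-0.92, 2.1], [0.06, 2.66], [-1.3, 4.44], [0, 2.69], [-3.02, 3.02]. Speed limits (rad/s): [2.22, 2.22, 2.79, 3.14, 3.14, 3.14].

### API

Orientations are given as [roll, pitch, yaw] about the fixed x, y, z axes, in that order (R = Rz(yaw) Ry(pitch) Rx(roll)).
In Python, from rig import telemetry, optics, r gives the robot as it stands.
- The arm moves only by the tool play_rows, never from a script. Its arguments are lists of equal length, an entry for each row: "dp": the shift along the tool's x, y, z in units of 40 mm (1.0 is 40 mm), a list of three; "rot": the turn, a rotation vector about the tool's x, y, z in units of 6 degrees (1.0 is 6 degrees), a list of three. In form: {"dp": [[tx, ty, tz], ...], "rot": [[ax, ay, az], ...]}. A call has 1 to 5 rows; each row is the pose to reach, as a shift and turn from the pose commanded when the call began, along the tool's axes at that moment; what a row does not reach only later rows make up. A row lasts 1/12 s, in which the tool goes at most 41.7 mm and 7.16 degrees, less where a joint would pass 70% of its speed; a pose out of reach is approached as far as the arm can. A call with a gripper value outside its range is refused whole. "fingers" is the opening, from 0 (shut) to 1 (fully open), set as the call begins (left out, the last holds). The fingers move at their own pace and stop on an object; "grip_force" is the grip in N (left out, the last holds). Time passes only in rows, so rows that repeat a pose let the fingers close. It gives the time, the measured TCP pose, the force, the opening and the grip force at its end, in the units of the state.
- telemetry.sense(): the state, without advancing time (a new reading comes with each control period).
- optics.grab_frame(name): name is "side" or "top" or "wrist"; returns a dict with "color" (384x512x3 uint8, red, green, blue), "mtx" (3x3 intrinsics, pixels), "R" (3x3) and "t" (3): a world point X has camera coordinates R X + t; the wrist camera has in their place "mount" (4x4, takes a point from camera to tool coordinates, whose origin is the TCP and whose axes are the flange's). Camera axes: x right, y down, z forward; pixel columns grow to the right and rows downward; lengths in mm; the calibration is good to about 2 mm. A picture is of the moment at which its call begins: read the wrist's pose just before it. There is no depth.
- r.sign_off(): hands the job in; it is judged then, once.
The state is a dict: "clock": time; "qpos": joint angles; "qvel": joint speeds; "joint_efforts": joint torques, N m; "eef_pos": TCP position; "tcp_rot": TCP orientation; "contact_force": force on the tool from outside, world axes, zero at the start; "wrist_torque": the same for the moment, N m; "opening": opening from 0.0 (shut) to 1.0 (fully open); "grasp_force": force on a finger pad.
Only numpy, scipy, OpenCV 4.12 (cv2) and the standard library are available. Lean on these libraries where they do the work, as an engineer would, in place of code of your own. Each camera call takes 0.05 s, during which the arm holds its last target. There are 200 camera calls.

## Working session

There is one attempt and no reset: what is moved stays moved. The work goes in short steps, Python scripts to look and compute and a tool call to move; the robot and the scene stay as the last step left them, time stands still between calls to the robot, and variables do not carry over. Pictures are saved under pics/ and viewed, at most 10 in all, crops included, and the job is handed in when it is done.

Besides the shell and the picture viewer there is one more tool, called after "Emit:" in YAML: its name, and indented under it one key for each argument. play_rows: Moves the arm, as the interface text tells. Its arguments: {"type":"object","properties":{"dp":{"type":"array"},"rot":{"type":"array"},"fingers":{"type":"number"},"grip_force":{"type":"number"}},"required":["dp","rot"]}

```bash
ls; mkdir -p pics; python3 - <<'E'
from rig import telemetry, optics, r
import cv2,numpy as np
s=telemetry.sense();print(s)
fs=[]
for n in("side","top"):
    f=optics.grab_frame(n);fs.append(f['color']);print(n,f['mtx'].tolist(),np.round(f['R'],4).tolist(),f['t'])
    cv2.imwrite(f'pics/{n}0.png',f['color'][:,:,::-1])
f=optics.grab_frame('wrist');print(f['mtx'].tolist(),f['mount'])
E
```

```text
pics
{'clock': 0.0, 'qpos': array([-1.32938447e+00,  3.53657073e-01,  1.63416031e+00,  1.30606491e-05,
        1.15517995e+00, -2.40616979e-03]), 'qvel': array([-0.0006873 , -0.00030275,  0.00081653,  0.00032509,  0.00117915,
        0.00030442]), 'joint_efforts': array([-1.06972162e-03, -6.05255198e+01, -3.42062688e+01, -1.41385408e-04,
        9.39987134e-03,  1.57865435e-05]), 'eef_pos': array([ 150.75345065, -605.99405792,  194.64493741]), 'tcp_rot': array([-3.14018801e+00, -1.53211904e-05,  2.43812732e-01]), 'contact_force': array([0.48526475, 0.20441294, 0.22113273]), 'wrist_torque': array([-0.00291837, -0.04374238, -0.07099394]), 'grasp_force': 0.0, 'opening': 1.0025495037279784}
side [[346.4841911597111, 0.0, 260.81439062191896], [0.0, 346.4841911597111, 191.4345887830936], [0.0, 0.0, 1.0]] [[0.9788, -0.2047, 0.001], [-0.1025, -0.4946, -0.863], [0.1772, 0.8446, -0.5052]] [-584.23284654  170.98439074  819.71800676]
top [[380.2704309357307, 0.0, 252.035689074905], [0.0, 380.2704309357307, 192.26656913359713], [0.0, 0.0, 1.0]] [[-0.0045, -1.0, 0.0072], [-0.9858, 0.0032, -0.1678], [0.1678, -0.0079, -0.9858]] [ -5.99565795 625.41247834 962.40692123]
[[314.47442941546797, 0.0, 256.45017955090424], [0.0, 314.47442941546797, 190.01717884274248], [0.0, 0.0, 1.0]] [[-7.79304799e-04 -9.64058929e-01 -2.65687361e-01  6.68299033e+01]
 [ 9.99999696e-01 -7.54518275e-04 -1.95359244e-04  1.50888274e+00]
 [-1.21281456e-05 -2.65687432e-01  9.64059224e-01 -1.78548282e+02]
 [ 0.00000000e+00  0.00000000e+00  0.00000000e+00  1.00000000e+00]]
```

View pics/side0.png

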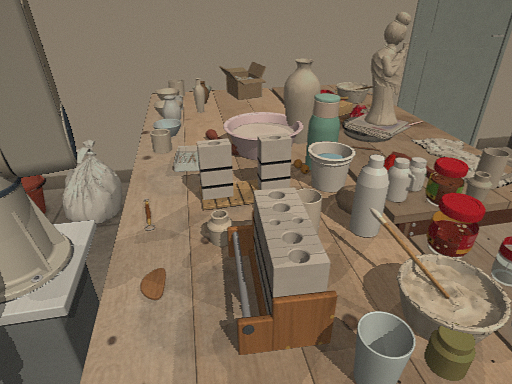

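View pics/top0.png

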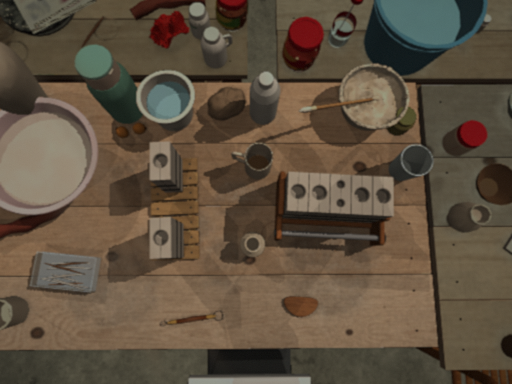

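The side view shows the rack at (285,270) and the board at (230,185). In the top view the two-hole mould is the middle one of the five, with holes near (340,183) and (340,198). The board moulds' holes are at (161,161) and (160,238), the pot is at (254,244) and the mug at (258,157).

```bash
cat > h.py <<'E'
import numpy as np,cv2
from rig import telemetry,optics,r
from scipy.spatial.transform import Rotation as Ro
def cam(f,s=None):
    if 'R' in f: return f['mtx'],f['R'],f['t']
    T=np.eye(4);T[:3,:3]=Ro.from_euler('xyz',s['tcp_rot']).as_matrix();T[:3,3]=s['eef_pos']
    C=np.linalg.inv(T@f['mount']);return f['mtx'],C[:3,:3],C[:3,3]
def ray(c,p):
    K,R,t=c;d=R.T@np.linalg.inv(K)@[p[0],p[1],1];return -R.T@t,d/np.linalg.norm(d)
def plane(c,p,z):
    o,d=ray(c,p);return o+d*(z-o[2])/d[2]
def proj(c,X):
    K,R,t=c;q=K@(R@np.array(X,float)+t);return q[:2]/q[2]
def tri(cs,ps):
    A=0;b=0;rs=[ray(c,p) for c,p in zip(cs,ps)]
    for o,d in rs: P=np.eye(3)-np.outer(d,d);A=A+P;b=b+P@o
    X=np.linalg.solve(A,b);return X,[np.linalg.norm((np.eye(3)-np.outer(d,d))@(X-o)) for o,d in rs]
def holes(img,box):
    x0,y0,x1,y1=box;g=cv2.cvtColor(img[y0:y1,x0:x1],cv2.COLOR_RGB2GRAY)
    g=cv2.resize(g,None,fx=4,fy=4,interpolation=cv2.INTER_CUBIC)
    th=cv2.adaptiveThreshold(g,255,cv2.ADAPTIVE_THRESH_MEAN_C,cv2.THRESH_BINARY_INV,101,22)
    out=[]
    for c in cv2.findContours(th,cv2.RETR_EXTERNAL,cv2.CHAIN_APPROX_NONE)[0]:
        a=cv2.contourArea(c)
        if a<200 or a>6000 or len(c)<6: continue
        (x,y),(w,h),_=cv2.fitEllipse(c)
        if a/(np.pi*w*h/4)>.85 and min(w,h)/max(w,h)>.35: out.append(((x-1.5)/4+x0,(y-1.5)/4+y0,a/16))
    return out
E
python3 - <<'E'
from h import *
T=optics.grab_frame('top');S=optics.grab_frame('side')
for f,b in((T,(140,135,420,275)),(S,(190,125,340,300))):
    c=cam(f)
    for h in holes(f['color'],b): print(np.round(h,1),np.round(plane(c,h,185),0))
    print()
S0=S['color'][130:310,190:340];cv2.imwrite('pics/crop_s.png',cv2.resize(S0,None,fx=3,fy=3,interpolation=cv2.INTER_CUBIC)[:,:,::-1])
E
```

```text
[248.5 259.5  77.5] [449.   1. 185.]
[252.5 243.6  85.3] [485.  -8. 185.]
[340.3 202.2  47.5] [ 579. -211.  185.]
[383.1 195.2 144.6] [ 595. -311.  185.]
[362.  193.9 144.2] [ 598. -263.  185.]
[319.9 191.6 138.9] [ 604. -165.  185.]
[299.  190.6 128.8] [ 607. -116.  185.]
[165.8 185.4 202.6] [620. 193. 185.]
[340.5 183.9  52.3] [ 622. -214.  185.]
[233.7 156.3  15.3] [689.  35. 185.]

[304.2 256.7  85.8] [ 603. -317.  185.]
[297.2 237.9  70.3] [ 606. -268.  185.]
[277.3 222.2  18.7] [ 583. -214.  185.]
[299.8 220.3  22.5] [ 627. -217.  185.]
[285.1 207.5  48.8] [ 611. -169.  185.]
[280.3 194.9  39.4] [ 614. -119.  185.]
```

View pics/crop_s.png

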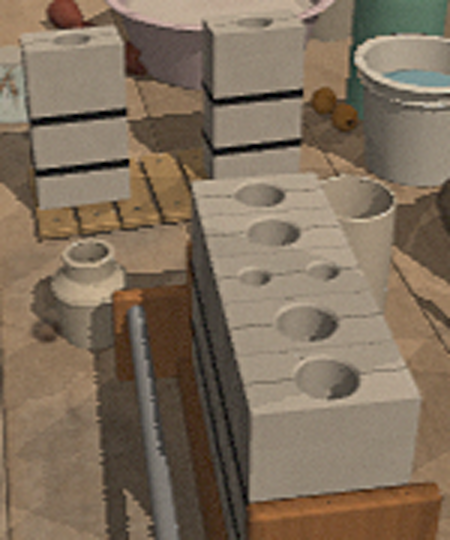

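```bash
python3 - <<'E'
from h import *
T=optics.grab_frame('top');S=optics.grab_frame('side');c=[cam(T),cam(S)]
P=[((299,190.6),(280.3,194.9)),((319.9,191.6),(285.1,207.5)),((340.5,183.9),(299.8,220.3)),((340.3,202.2),(277.3,222.2)),((362,193.9),(297.2,237.9)),((383.1,195.2),(304.2,256.7)),((160.5,238),(214,143)),((160.5,161),(274.7,137.3))]
X=[]
for p in P:
    x,e=tri(c,p);X.append(x);print(x.round(1),np.round(e,1))
X=np.array(X)
# top-face quads by bright mask in the top view
img=T['color'];g=cv2.cvtColor(img,cv2.COLOR_RGB2HSV)
m=((g[:,:,2]>140)&(g[:,:,1]<60)).astype('uint8')*255
for x0,y0,x1,y1 in((280,165,400,225),(143,137,185,190),(143,212,185,262)):
    mm=cv2.morphologyEx(np.pad(m[y0:y1,x0:x1],12),cv2.MORPH_CLOSE,np.ones((9,9)))
    k=max(cv2.findContours(mm,cv2.RETR_EXTERNAL,cv2.CHAIN_APPROX_NONE)[0],key=cv2.contourArea)
    q=cv2.boxPoints(cv2.minAreaRect(k))+[x0-12,y0-12]
    W=np.array([plane(c[0],p,185)[:2] for p in q]);print(q.round(0).tolist(),W.round(0).tolist(),W.mean(0).round(1))
i=img[140:270,140:400];cv2.imwrite('pics/crop_t.png',cv2.resize(i,None,fx=3,fy=3,interpolation=cv2.INTER_CUBIC)[:,:,::-1])
E
```

```text
[ 610.6 -117.3  183.4] [3.8 3.8]
[ 608.  -166.   182.9] [3.7 3.7]
[ 624.8 -214.6  183. ] [2.4 2.4]
[ 581.6 -212.1  183.1] [2.4 2.4]
[ 602.8 -264.3  182.1] [4.1 4.1]
[ 599.7 -313.7  181.5] [4.2 4.2]
[500.5 201.1 182.9] [2. 2.]
[680.2 207.3 183.2] [1.7 1.7]
[[288.0, 209.0], [289.0, 173.0], [341.0, 175.0], [340.0, 211.0]] [[564.0, -89.0], [649.0, -94.0], [644.0, -216.0], [558.0, -209.0]] [ 603.9 -151.9]
[[151.0, 143.0], [169.0, 143.0], [169.0, 178.0], [151.0, 178.0]] [[722.0, 231.0], [722.0, 189.0], [637.0, 186.0], [637.0, 228.0]] [679.5 208.3]
[[151.0, 219.0], [169.0, 219.0], [169.0, 256.0], [151.0, 256.0]] [[542.0, 224.0], [542.0, 183.0], [458.0, 180.0], [458.0, 221.0]] [499.9 201.8]
```

View pics/crop_t.png

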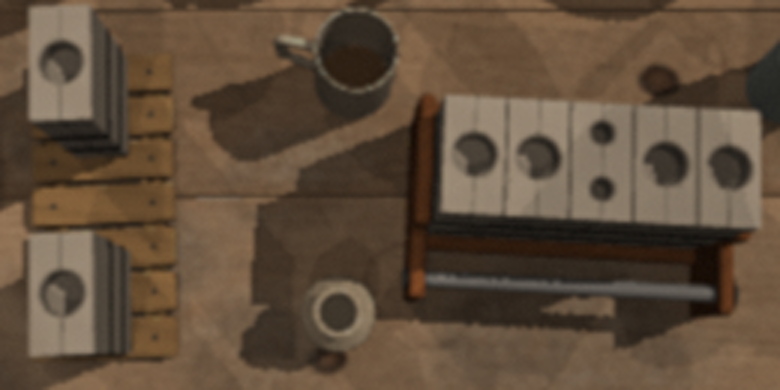

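```bash
cat >> h.py <<'E'
def go(pos,yaw,tilt=0.0):
    """units for a move to world pos (TCP); tool down, yaw about z, tilted forward by tilt (fingers towards +x of yaw frame)"""
    s=telemetry.sense();A=Ro.from_euler('xyz',s['tcp_rot'])
    B=Ro.from_euler('z',yaw)*Ro.from_euler('y',-tilt)*Ro.from_euler('x',np.pi)
    d=A.inv().apply(np.array(pos)-s['eef_pos'])/40;w=np.degrees((A.inv()*B).as_rotvec())/6
    print('at',s['eef_pos'].round(1),s['tcp_rot'].round(3),'t',round(s['clock'],2));print('dp',d.round(2).tolist(),'rot',w.round(2).tolist(),'rows>=',round(max(np.linalg.norm(d)*40/41.7,np.linalg.norm(w)*6/7.16),1))
E
python3 -c "
from h import *
go((320,-320,400),0.2);go((601,115,290),.035)"
```

```text
at [ 150.8 -606.4  195.2] [-3.141 -0.     0.244] t 0.35
dp [5.83, -5.93, -5.12] rot [-0.0, -0.0, 0.42] rows>= 9.4
at [ 150.8 -606.4  195.2] [-3.141 -0.     0.244] t 0.35
dp [15.27, -14.79, -2.36] rot [-0.0, -0.0, 1.99] rows>= 20.5
```

Emit:
play_rows:
  dp:
    - [0.9,-0.9,-0.9]
    - [1.75,-1.75,-1.75]
    - [2.5,-2.5,-2.5]
    - [3.2,-3.2,-3.2]
    - [3.8,-3.8,-3.6]
  rot:
    - [0,0,0]
    - [0,0,0.1]
    - [0,0,0.2]
    - [0,0,0.3]
    - [0,0,0.4]

```text
clock: 0.77
eef_pos: [239.8, -458.2, 314.6]
tcp_rot: [3.141, -0.0, 0.201]
contact_force: [0.8, -1.4, 0.4]
opening: 1.0
grasp_force: 0.0
```

```bash
python3 -c "
from h import *
go((601,115,290),.035)"
```

```text
at [ 239.8 -458.2  314.6] [ 3.141 -0.     0.201] t 0.77
dp [11.71, -12.24, 0.61] rot [0.01, -0.0, 1.58] rows>= 16.3
```

Emit:
play_rows:
  dp:
    - [0.7,-0.75,-0.2]
    - [1.4,-1.5,-0.4]
    - [2.1,-2.25,-0.6]
    - [2.8,-3.0,-0.8]
    - [3.5,-3.75,-1.0]
  rot:
    - [0,0,0.1]
    - [0,0,0.2]
    - [0,0,0.3]
    - [0,0,0.4]
    - [0,0,0.5]

```text
clock: 1.18
eef_pos: [346.6, -283.1, 353.7]
tcp_rot: [3.141, -0.001, 0.149]
contact_force: [1.1, -0.9, 0.4]
opening: 1.003
grasp_force: 0.0
```

Emit:
play_rows:
  dp:
    - [0.7,-0.75,0]
    - [1.4,-1.5,0]
    - [2.1,-2.25,0]
    - [2.8,-3.0,0]
    - [3.5,-3.75,0]
  rot:
    - [0,0,0.1]
    - [0,0,0.2]
    - [0,0,0.3]
    - [0,0,0.4]
    - [0,0,0.5]

```text
clock: 1.6
eef_pos: [462.9, -113.8, 353.4]
tcp_rot: [3.141, -0.001, 0.097]
contact_force: [1.5, -0.6, -0.3]
opening: 1.0
grasp_force: 0.0
```

Emit:
play_rows:
  dp:
    - [0.7,-0.75,0.1]
    - [1.4,-1.5,0.3]
    - [2.1,-2.25,0.5]
    - [2.8,-3.0,0.8]
    - [3.5,-3.75,1.0]
  rot:
    - [0,0,0.1]
    - [0,0,0.2]
    - [0,0,0.3]
    - [0,0,0.4]
    - [0,0,0.5]

```text
clock: 2.02
eef_pos: [586.7, 47.9, 312.6]
tcp_rot: [3.141, 0.0, 0.045]
contact_force: [1.1, -0.4, -0.0]
opening: 1.002
grasp_force: 0.0
```

```bash
python3 -c "
from h import *
go((601,115,290),.035)"
```

```text
at [586.7  47.9 312.6] [3.141 0.    0.045] t 2.02
dp [0.43, -1.66, 0.56] rot [0.0, 0.0, 0.09] rows>= 1.7
```

Emit:
play_rows:
  dp:
    - [0.2,-0.6,0.4]
    - [0.3,-1.0,0.4]
    - [0.3,-1.0,0.4]
    - [0.3,-1.0,0.4]
  rot:
    - [0,0,0.1]
    - [0,0,0.1]
    - [0,0,0.1]
    - [0,0,0.1]

```text
clock: 2.35
eef_pos: [596.2, 87.0, 297.0]
tcp_rot: [3.141, 0.001, 0.036]
contact_force: [0.9, 0.5, -0.3]
opening: 0.999
grasp_force: 0.0
```

```bash
python3 - <<'E'
from h import *
s=telemetry.sense();f=optics.grab_frame('wrist');np.savez('w1.npz',color=f['color'],mtx=f['mtx'],mount=f['mount'],tcp_rot=s['tcp_rot'],eef_pos=s['eef_pos'])
c=cam(f,s);print(s['eef_pos'],s['tcp_rot'])
for X in((500.5,201,185),(680,207,185),(590,204,15),(605,-215,185)):print(proj(c,X))
cv2.imwrite('pics/w1.png',cv2.resize(f['color'],(768,576),interpolation=cv2.INTER_CUBIC)[:,:,::-1])
E
```

```text
[596.16748426  87.04697947 296.99391582] [3.14124673e+00 7.33676581e-04 3.62221296e-02]
[140.51060808 263.91871275]
[120.71499175  78.43439157]
[175.70568467 152.01258133]
[573.15837555 178.69106571]
```

View pics/w1.png

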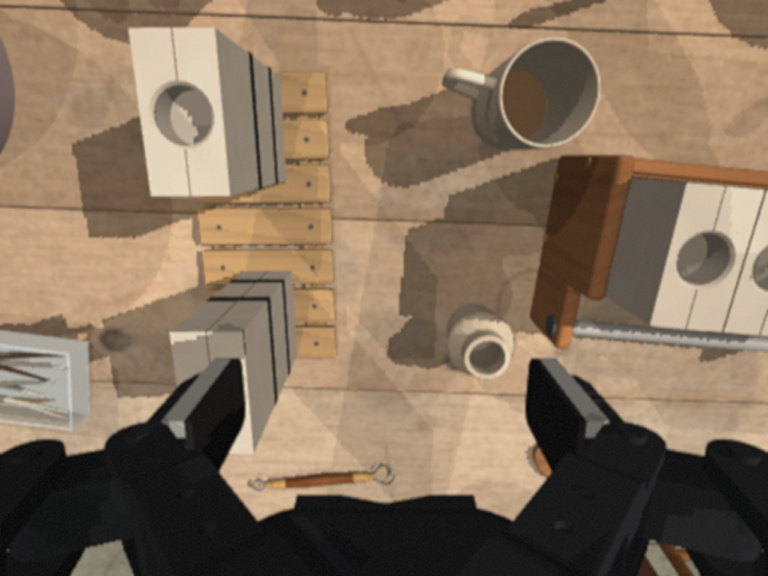

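The wrist view shows both board moulds with their 92 mm side along world x, not across it as the text says. The near-top edge of the far mould runs from (150,196) to (232,195), and the far-top corner of the near mould is at (174,334). The free gap is therefore about 88 mm, not 132 mm. The mug is at (548,93) and the pot at (483,350).

```bash
python3 - <<'E'
from h import *
f=dict(np.load('w1.npz'));c=cam(f,f)
T=optics.grab_frame('top');ct=cam(T)
for n,p in dict(farNL=(150,196),farNR=(232,195),farFL=(130,28),farFR=(215,27),farhole=(183,113),nearFL=(174,334),nearFR=(244,329)).items():print(n,plane(c,np.array(p)/1.5,185).round(1))
print('hole far 2-view',tri([c,ct],[np.array((183,113))/1.5,(160.5,161)]))
for p in((330,72),(336,357),(200,210)):print('board',plane(c,np.array(p)/1.5,15).round(1))
for n,w,t in(('rail L',(575,330),(282,233.5)),):print(n,tri([c,ct],[np.array(w)/1.5,t]))
go((672,-218,320),-.056)
E
```

```text
farNL [634.2 229.4 185. ]
farNR [636.6 179.6 185. ]
farFL [726.2 231.6 185. ]
farFR [728.4 184.4 185. ]
farhole [682.6 205.7 185. ]
nearFL [544.9 222.3 185. ]
nearFR [550.1 176.2 185. ]
hole far 2-view (array([683.15950682, 212.00756776, 167.44670301]), [np.float64(0.9281259277252311), np.float64(0.9281259277250846)])
board [733.4 139.6  15. ]
board [455.5 132.   15. ]
board [605.4 265.   15. ]
rail L (array([515.76256114, -86.58460632,  76.88402005]), [np.float64(2.774594646367614), np.float64(2.7745946463676416)])
at [596.2  85.7 297.8] [ 3.141e+00 -1.000e-03  3.400e-02] t 2.45
dp [1.63, 7.65, -0.55] rot [0.0, -0.0, 0.86] rows>= 7.5
```

Emit:
play_rows:
  dp:
    - [0.2,0.9,0]
    - [0.4,1.8,-0.2]
    - [0.7,2.7,-0.3]
    - [0.9,3.6,-0.4]
    - [1.1,4.5,-0.5]
  rot:
    - [0,0,0.1]
    - [0,0,0.2]
    - [0,0,0.4]
    - [0,0,0.5]
    - [0,0,0.6]
  fingers: 0

```text
clock: 2.87
eef_pos: [646.3, -95.1, 318.6]
tcp_rot: [3.141, -0.001, -0.03]
contact_force: [0.8, 0.0, 0.2]
opening: 0.297
grasp_force: 0.0
```

Emit:
play_rows:
  dp:
    - [0.2,0.9,0]
    - [0.4,1.8,0]
    - [0.6,2.6,0]
    - [0.6,3.1,0]
    - [0.6,3.1,0]
  rot:
    - [0,0,0.1]
    - [0,0,0.2]
    - [0,0,0.26]
    - [0,0,0.26]
    - [0,0,0.26]

```text
clock: 3.28
eef_pos: [665.8, -222.5, 317.7]
tcp_rot: [3.14, -0.001, -0.061]
contact_force: [-0.5, 0.1, -0.9]
opening: -0.001
grasp_force: 0.0
```

```bash
python3 - <<'E'
from h import *
go((675,-219,300),-.056)
s=telemetry.sense();f=optics.grab_frame('wrist');c=cam(f,s)
print([proj(c,(605,-215,185)).round(0),proj(c,(605,-116,185)).round(0)])
for h in holes(f['color'],(0,0,512,383)):
    X=plane(c,h,183)
    if 560<X[0]<650: print(np.round(h,1),X.round(1))
cv2.imwrite('pics/w2.png',f['color'][:,:,::-1])
E
```

```text
at [ 665.8 -222.5  317.7] [ 3.14e+00 -1.00e-03 -6.10e-02] t 3.28
dp [0.22, -0.1, 0.44] rot [0.02, -0.0, -0.05] rows>= 0.5
[array([251., 229.]), array([159., 234.])]
[ 15.6 241.9  68.4] [605.   40.2 183. ]
[251.6 210.9 213.3] [ 624.4 -216.6  183. ]
```

Emit:
play_rows:
  dp:
    - [0.25,-0.06,0.4]
    - [0.25,-0.06,1.2]
    - [0.25,-0.06,2.0]
    - [0.25,-0.06,2.8]
    - [0.25,-0.06,3.5]
  rot:
    - [0,0,0]
    - [0,0,-0.05]
    - [0,0,-0.05]
    - [0,0,-0.05]
    - [0,0,-0.05]

```text
clock: 3.75
eef_pos: [676.5, -212.8, 174.6]
tcp_rot: [-3.141, 0.001, -0.049]
contact_force: [0.6, 0.4, -0.1]
opening: 0.001
grasp_force: 0.0
```

Emit:
play_rows:
  dp:
    - [0,0,0.15]
    - [0,0,0.25]
    - [0,0,0.25]
  rot:
    - [0,0,0]
    - [0,0,0]
    - [0,0,0]

```text
clock: 4.0
eef_pos: [677.4, -213.9, 167.4]
tcp_rot: [-3.141, 0.0, -0.05]
contact_force: [0.1, -0.9, -0.2]
opening: 0.0
grasp_force: 0.0
```

```bash
python3 - <<'E'
from h import *
go((675,-220,165),-.056)
f=optics.grab_frame('side')['color'][120:320,200:400];cv2.imwrite('pics/s2.png',cv2.resize(f,None,fx=2.5,fy=2.5)[:,:,::-1])
E
```

```text
at [ 677.4 -213.9  167.4] [-3.141  0.    -0.05 ] t 4.0
dp [-0.05, 0.15, 0.06] rot [-0.0, 0.0, 0.06] rows>= 0.2
```

View pics/s2.png

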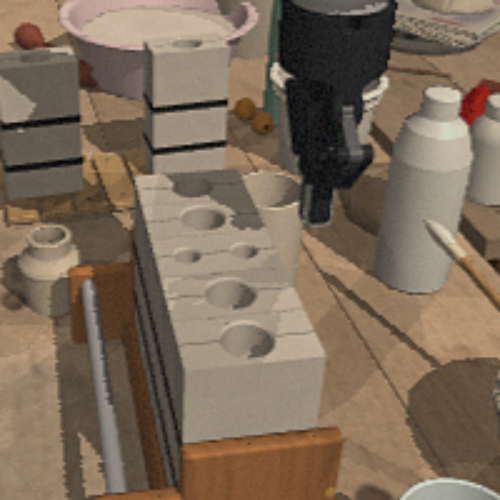

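The closed fingers stand behind the two-hole mould, with the tip at (315,222), clear of the row and the mug. Next I push it forward.

Emit:
play_rows:
  dp:
    - [-0.15,0.15,0]
    - [-0.35,0.15,0]
    - [-0.55,0.15,0]
    - [-0.75,0.15,0]
    - [-0.95,0.15,0]
  rot:
    - [0,0,0]
    - [0,0,0]
    - [0,0,0]
    - [0,0,0]
    - [0,0,0]

```text
clock: 4.47
eef_pos: [637.8, -218.9, 168.0]
tcp_rot: [3.141, -0.001, -0.051]
contact_force: [0.9, 0.6, 0.5]
opening: -0.002
grasp_force: 0.0
```

Emit:
play_rows:
  dp:
    - [-0.15,0,0]
    - [-0.3,0,0]
    - [-0.45,0,0]
    - [-0.6,0,0]
    - [-0.75,0,0]
  rot:
    - [0,0,0]
    - [0,0,0]
    - [0,0,0]
    - [0,0,0]
    - [0,0,0]

```text
clock: 4.88
eef_pos: [608.3, -217.2, 167.3]
tcp_rot: [-3.142, 0.0, -0.05]
contact_force: [0.2, -0.2, -0.1]
opening: 0.001
grasp_force: 0.0
```

```bash
python3 - <<'E'
from h import *
go((605-29,-215+2,165),-.056)
f=optics.grab_frame('side')['color'][120:320,200:400];cv2.imwrite('pics/s3.png',cv2.resize(f,None,fx=2.5,fy=2.5)[:,:,::-1])
E
```

```text
at [ 608.3 -217.2  167.3] [-3.142  0.    -0.05 ] t 4.88
dp [-0.81, -0.07, 0.06] rot [-0.0, 0.0, 0.05] rows>= 0.8
```

View pics/s3.png

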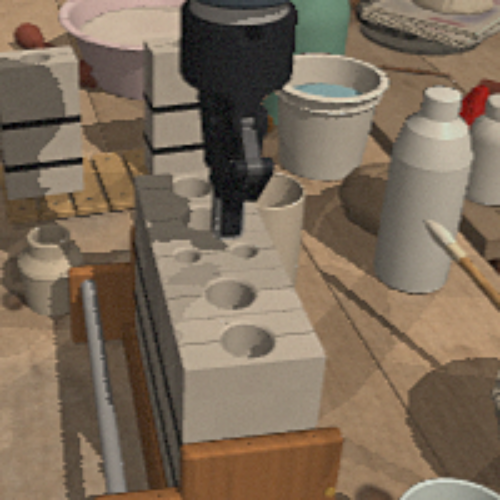

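The fingers' tip is at crop (228,235) and looks to be above the row, while the mould has not moved and there is no force. I compare the projected tip with its measured position.

```bash
python3 - <<'E'
from h import *
f=optics.grab_frame('side');c=cam(f);T=optics.grab_frame('top');ct=cam(T)
s=telemetry.sense()
for z in(0,20,30,40):
    X=s['eef_pos']+[0,0,z];print(z,proj(c,X).round(1),proj(ct,X).round(1))
print('s2 tip',[proj(c,(677.4,-213.9,z)).round(1) for z in(167,187,197)])
a=cv2.resize(f['color'][150:270,220:380],None,fx=3,fy=3,interpolation=cv2.INTER_CUBIC);b=cv2.resize(T['color'][130:250,270:410],None,fx=3,fy=3,interpolation=cv2.INTER_CUBIC)
b=cv2.copyMakeBorder(b,0,0,0,480-b.shape[1],cv2.BORDER_CONSTANT)
cv2.imwrite('pics/both.png',np.vstack([a,b])[:600,:,::-1] if 0 else cv2.resize(np.vstack([a,b]),(400,600))[:,:,::-1])
E
```

```text
0 [290.2 229. ] [340.6 190.9]
20 [290.7 220.4] [342.6 189.4]
30 [291. 216.] [343.7 188.7]
40 [291.2 211.5] [344.7 187.9]
s2 tip [array([323.9, 223.9]), array([324.8, 215.4]), array([325.3, 211. ])]
```

View pics/both.png

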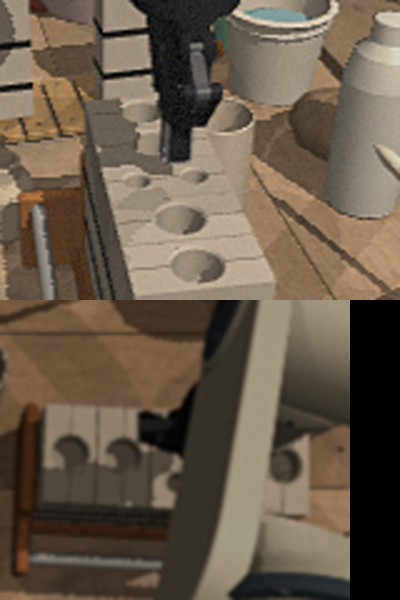

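The side view puts the real fingertips about 33 mm short of the reported TCP. I check that against the saved wrist picture, without viewing it.

```bash
python3 - <<'E'
from h import *
im=cv2.cvtColor(cv2.imread('pics/w2.png'),cv2.COLOR_BGR2HSV)[:,:,2]
for c in range(228,290,4):
    col=im[:,c];k=[r for r in range(195,380) if (col[r:r+12]<75).mean()>.9]
    print(c,k[:1],end=' ')
print();print(im[195:260:4,244:272:4])
for z in(0,-20,-30,-40):
    M=np.linalg.inv(optics.grab_frame('wrist')['mount']) if z==0 else M
    K=np.array([[314.5,0,256.45],[0,314.5,190],[0,0,1]])
    for x in(-11,11):
        q=K@(M@[x,0,z,1])[:3];print(z,x,(q[:2]/q[2]).round(1))
E
```

```text
228 [240] 232 [237] 236 [237] 240 [237] 244 [262] 248 [264] 252 [266] 256 [227] 260 [235] 264 [264] 268 [262] 272 [261] 276 [237] 280 [237] 284 [240] 288 [253] 
[[211 212 207 215 216 215 216]
 [212 213 208 214 214 214 213]
 [212 183 161 199 212 211 212]
 [143 110 111 109 190 210 213]
 [138 109 111 103 140 212 212]
 [156 125  83 106 161 212 212]
 [222 176 143 175 209 211 212]
 [212 213 205 213 211 212 212]
 [151 153 148 132 139 153 153]
 [109 110 104  23  78 110 110]
 [110 112 103  24  75 111 111]
 [111 111 101  22  66 111 110]
 [111 111 102  25  65 111 110]
 [110 110 102  25  59 111 110]
 [110 110 100  23  58 111 111]
 [111 109  89  22  52 110 111]
 [109 109  86  19  43 109 109]]
0 -11 [254.  235.7]
0 11 [253.9 201.5]
-20 -11 [253.7 250.4]
-20 11 [253.6 212.8]
-30 -11 [253.6 259. ]
-30 11 [253.4 219.4]
-40 -11 [253.4 268.8]
-40 11 [253.2 227. ]
```

The wrist image agrees: the tips lie about 33 mm behind the reported TCP, so I use that offset from here. The fingers passed over the row without touching it. I back off, go lower and push again.

Emit:
play_rows:
  dp:
    - [0.5,0,-0.1]
    - [1.0,0,-0.1]
    - [1.5,0,-0.1]
    - [1.85,0,-0.1]
    - [1.85,0,-0.1]
  rot:
    - [0,0,0]
    - [0,0,0]
    - [0,0,0]
    - [0,0,0]
    - [0,0,0]

```text
clock: 5.5
eef_pos: [685.4, -221.0, 171.0]
tcp_rot: [3.141, -0.002, -0.05]
contact_force: [-0.5, 0.7, -0.4]
opening: -0.001
grasp_force: 0.0
```

Emit:
play_rows:
  dp:
    - [0,0,0.3]
    - [0,0,0.7]
    - [0,0,0.95]
    - [0,0,0.95]
    - [0,0,0.95]
  rot:
    - [0,0,0]
    - [0,0,0]
    - [0,0,0]
    - [0,0,0]
    - [0,0,0]

```text
clock: 5.92
eef_pos: [681.5, -220.8, 132.3]
tcp_rot: [-3.141, 0.002, -0.051]
contact_force: [0.2, 0.5, -0.8]
opening: -0.002
grasp_force: 0.0
```

```bash
python3 - <<'E'
from h import *
go((605+58,-219,132),-.056);go((605-29,-213.4,132),-.056)
E
```

```text
at [ 681.5 -220.8  132.3] [-3.141e+00  2.000e-03 -5.100e-02] t 5.92
dp [-0.46, -0.02, 0.01] rot [-0.01, 0.02, 0.05] rows>= 0.4
at [ 681.5 -220.8  132.3] [-3.141e+00  2.000e-03 -5.100e-02] t 5.92
dp [-2.64, -0.05, 0.01] rot [-0.01, 0.02, 0.05] rows>= 2.5
```

Emit:
play_rows:
  dp:
    - [-0.2,0,0]
    - [-0.4,0,0]
    - [-0.6,0,0]
    - [-0.75,0,0]
    - [-0.9,0,0]
  rot:
    - [0,0,0]
    - [0,0,0]
    - [0,0,0]
    - [0,0,0]
    - [0,0,0]

```text
clock: 6.33
eef_pos: [647.1, -219.5, 134.7]
tcp_rot: [3.141, -0.003, -0.051]
contact_force: [3.2, -0.5, 1.7]
opening: -0.002
grasp_force: 1.5
```

Emit:
play_rows:
  dp:
    - [-0.15,0,0]
    - [-0.3,0,0]
    - [-0.45,0,0]
    - [-0.6,0,0]
    - [-0.75,0,0]
  rot:
    - [0,0,0]
    - [0,0,0]
    - [0,0,0]
    - [0,0,0]
    - [0,0,0]

```text
clock: 6.75
eef_pos: [616.0, -217.6, 133.2]
tcp_rot: [-3.142, 0.0, -0.05]
contact_force: [1.9, 0.3, 2.3]
opening: 0.001
grasp_force: 1.2
```

```bash
python3 - <<'E'
from h import *
go((605-29,-213.4,132),-.056)
f=optics.grab_frame('side');print(np.round(holes(f['color'],(190,180,340,300)),1));cv2.imwrite('pics/s5.png',f['color'][:,:,::-1])
E
```

```text
at [ 616.  -217.6  133.2] [-3.142  0.    -0.05 ] t 6.75
dp [-1.0, -0.06, 0.03] rot [-0.0, 0.0, 0.05] rows>= 1.0
[[297.3 238.3  60.7]]
```

Force of 2–3 N, as expected for tipping; I continue.

Emit:
play_rows:
  dp:
    - [-0.1,0,0]
    - [-0.2,0,0]
    - [-0.3,0,0]
    - [-0.4,0,0]
    - [-0.5,0,0]
  rot:
    - [0,0,0]
    - [0,0,0]
    - [0,0,0]
    - [0,0,0]
    - [0,0,0]

```text
clock: 7.22
eef_pos: [596.2, -216.6, 133.2]
tcp_rot: [-3.141, 0.001, -0.05]
contact_force: [0.9, -0.1, 0.3]
opening: -0.002
grasp_force: 0.6
```

Emit:
play_rows:
  dp:
    - [-0.1,0,0]
    - [-0.2,0,0]
    - [-0.3,0,0]
    - [-0.4,0,0]
    - [-0.5,0,0]
  rot:
    - [0,0,0]
    - [0,0,0]
    - [0,0,0]
    - [0,0,0]
    - [0,0,0]

```text
clock: 7.63
eef_pos: [576.1, -215.6, 133.1]
tcp_rot: [-3.141, 0.001, -0.05]
contact_force: [0.3, 0.8, 0.1]
opening: 0.002
grasp_force: 0.0
```

Emit:
play_rows:
  dp:
    - [-0.05,0,0]
    - [-0.1,0,0]
    - [-0.15,0,0]
    - [-0.2,0,0]
    - [-0.2,0,0]
  rot:
    - [0,0,0]
    - [0,0,0]
    - [0,0,0]
    - [0,0,0]
    - [0,0,0]

```text
clock: 8.05
eef_pos: [568.9, -215.3, 133.5]
tcp_rot: [3.141, -0.001, -0.051]
contact_force: [1.8, 0.2, 0.2]
opening: 0.0
grasp_force: 0.7
```

```bash
python3 - <<'E'
from h import *
f=optics.grab_frame('side');a=f['color'][120:320,190:340];cv2.imwrite('pics/s6.png',cv2.resize(a,None,fx=3,fy=3,interpolation=cv2.INTER_CUBIC)[:,:,::-1])
c=cam(f);O=np.array([605,-216,0]);R=Ro.from_euler('z',-.056)
for th in(.45,.54,.62,.65):
    M=Ro.from_euler('y',-th);print(th,[((proj(c,O+R.apply(np.array([-46,0,15])+M.apply([x,y,170])))-[190,120])*3).round(0).tolist() for x,y in((0,-24),(92,-24),(24,0),(68,0))])
E
```

```text
0.45 [[108.0, 367.0], [245.0, 301.0], [140.0, 326.0], [203.0, 295.0]]
0.54 [[86.0, 379.0], [216.0, 303.0], [117.0, 335.0], [177.0, 300.0]]
0.62 [[68.0, 390.0], [190.0, 307.0], [97.0, 345.0], [153.0, 306.0]]
0.65 [[62.0, 395.0], [180.0, 309.0], [90.0, 349.0], [145.0, 309.0]]
```

View pics/s6.png

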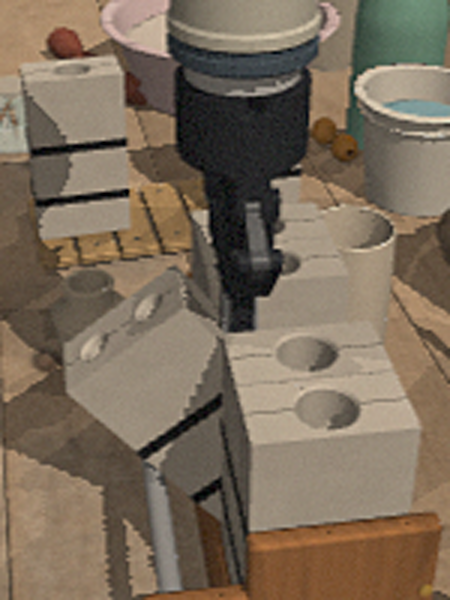

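The mould leans on the front rail, with its holes at (95,347) and (150,306). That matches a lean of 0.62 rad, and the other four moulds are still standing.

Emit:
play_rows:
  dp:
    - [0.02,0,-0.5]
    - [0.02,0,-1.2]
    - [0.02,0,-2.0]
    - [0,0,-2.8]
    - [0,0,-3.4]
  rot:
    - [0,0,0]
    - [0,0,0]
    - [0,0,0]
    - [0,0,0]
    - [0,0,0]

```text
clock: 8.52
eef_pos: [568.9, -215.4, 271.9]
tcp_rot: [3.141, -0.001, -0.05]
contact_force: [-0.2, -0.3, -0.0]
opening: 0.001
grasp_force: 0.0
```

```bash
cat >> h.py <<'E'
def mp(x,z,th=.62):
    return np.array([605,-216,0])+Ro.from_euler('z',-.056).apply(np.array([-46,0,15])+Ro.from_euler('y',-th).apply([x,0,z]))
E
python3 - <<'E'
from h import *
print(mp(46,203),mp(46,83));go(mp(46,203),-.056,.62)
E
```

```text
[ 478.68658997 -208.91904553  206.94494409] [ 548.30151023 -212.82156135  109.27952929]
at [ 568.9 -215.4  271.9] [ 3.141e+00 -1.000e-03 -5.000e-02] t 8.52
dp [-2.26, -0.05, 1.62] rot [-0.01, 5.91, 0.05] rows>= 5.0
```

Emit:
play_rows:
  dp:
    - [-0.6,0,0]
    - [-1.2,0,0]
    - [-1.8,0,0.2]
    - [-2.26,-0.05,0.5]
    - [-2.26,-0.05,0.9]
  rot:
    - [0,1.1,0]
    - [0,2.2,0]
    - [0,3.3,0]
    - [0,4.4,0]
    - [0,5.5,0]
  fingers: 1

```text
clock: 8.93
eef_pos: [475.7, -205.9, 236.6]
tcp_rot: [-3.139, -0.551, -0.048]
contact_force: [1.4, 1.0, -0.7]
opening: 0.705
grasp_force: 0.0
```

Emit:
play_rows:
  dp:
    - [0,0,0]
    - [0,0,0]
  rot:
    - [0,0.4,0.05]
    - [0,0.4,0.05]

```text
clock: 9.1
eef_pos: [476.8, -205.7, 235.2]
tcp_rot: [-3.13, -0.588, -0.058]
contact_force: [-0.4, -0.1, 0.3]
opening: 0.976
grasp_force: 0.0
```

```bash
python3 - <<'E'
from h import *
go(mp(46,203),-.056,.62);go(mp(46,83),-.056,.62);print(telemetry.sense()['qpos'].round(2))
s=telemetry.sense();f=optics.grab_frame('wrist');c=cam(f,s)
E_=[proj(c,mp(x,170)) for x in(24,68)];print('pred holes',np.round(E_,1))
for h in holes(f['color'],(150,100,360,383)):print(np.round(h,1))
cv2.imwrite('pics/w3.png',cv2.resize(f['color'],(768,576))[:,:,::-1])
E
```

```text
at [ 476.8 -205.7  235.2] [-3.13  -0.588 -0.058] t 9.1
dp [-0.35, 0.08, 0.62] rot [-0.1, 0.3, -0.02] rows>= 0.7
at [ 476.8 -205.7  235.2] [-3.13  -0.588 -0.058] t 9.1
dp [-0.25, 0.12, 3.61] rot [-0.1, 0.3, -0.02] rows>= 3.5
[-0.64 -0.1   2.23  0.59  0.6   0.56]
pred holes [[259.1 233.9]
 [259.1 181.7]]
[291.4 254.1 104.7]
[258.4 233.1 291.4]
[158.5 211.1 121.5]
[155.4 103.3  86.1]
```

The wrist camera finds the front hole at (258.4, 233.1), against a prediction of (259.1, 233.9). I move in along the mould's axis.

Emit:
play_rows:
  dp:
    - [-0.35,0.08,0.4]
    - [-0.35,0.08,1.0]
    - [-0.33,0.1,1.6]
    - [-0.3,0.1,2.2]
    - [-0.28,0.1,2.7]
  rot:
    - [-0.1,0.3,0]
    - [-0.1,0.3,0]
    - [-0.1,0.3,0]
    - [-0.1,0.3,0]
    - [-0.1,0.3,0]

```text
clock: 9.57
eef_pos: [533.1, -212.7, 141.0]
tcp_rot: [3.14, -0.621, -0.053]
contact_force: [-0.5, 0.6, 1.2]
opening: 0.998
grasp_force: 0.0
```

```bash
python3 - <<'E'
from h import *
go(mp(46,83),-.056,.62)
E
```

```text
at [ 533.1 -212.7  141. ] [ 3.14  -0.621 -0.053] t 9.57
dp [-0.15, -0.02, 0.87] rot [-0.0, -0.01, 0.02] rows>= 0.8
```

Emit:
play_rows:
  dp:
    - [-0.12,0,0.3]
    - [-0.12,0,0.6]
    - [-0.12,0,0.85]
    - [-0.12,0,0.85]
    - [-0.12,0,0.85]
  rot:
    - [0,0,0]
    - [0,0,0]
    - [0,0,0]
    - [0,0,0]
    - [0,0,0]

```text
clock: 9.98
eef_pos: [547.9, -213.1, 110.9]
tcp_rot: [3.141, -0.621, -0.053]
contact_force: [-0.3, 0.3, 0.0]
opening: 1.007
grasp_force: 0.0
```

Emit:
play_rows:
  dp:
    - [0,0,0]
    - [0,0,0]
    - [0,0,0]
    - [0,0,0]
    - [0,0,0]
  rot:
    - [0,0,0]
    - [0,0,0]
    - [0,0,0]
    - [0,0,0]
    - [0,0,0]
  fingers: 0
  grip_force: 80

```text
clock: 10.4
eef_pos: [546.4, -212.8, 111.8]
tcp_rot: [3.141, -0.622, -0.054]
contact_force: [-2.1, 4.2, 5.4]
opening: 0.553
grasp_force: 80.5
```

```bash
python3 - <<'E'
from h import *
s=telemetry.sense();print(s['opening'],s['grasp_force'],s['contact_force'])
go(s['eef_pos']+[0,0,130],-.056,.62)
E
```

```text
0.5526804038905891 80.46809784646086 [-2.05377507  4.17393345  5.41490146]
at [ 546.4 -212.8  111.8] [ 3.141 -0.622 -0.054] t 10.4
dp [1.89, 0.0, -2.64] rot [-0.01, -0.02, 0.01] rows>= 3.1
```

The mould is gripped: opening 47 mm, 80 N. I lift it straight up.

Emit:
play_rows:
  dp:
    - [0.14,0,-0.2]
    - [0.32,0,-0.45]
    - [0.55,0,-0.77]
    - [0.8,0,-1.12]
    - [1.05,0,-1.47]
  rot:
    - [0,0,0]
    - [0,0,0]
    - [0,0,0]
    - [0,0,0]
    - [0,0,0]

```text
clock: 10.82
eef_pos: [544.2, -212.3, 182.2]
tcp_rot: [-3.141, -0.617, -0.055]
contact_force: [1.5, 1.4, -7.6]
opening: 0.555
grasp_force: 88.0
```

Emit:
play_rows:
  dp:
    - [0.2,0,-0.4]
    - [0.5,0,-0.85]
    - [0.8,0,-1.3]
    - [1.0,0,-1.7]
    - [1.2,0,-2.1]
  rot:
    - [0,0,0]
    - [0,0,0]
    - [0,0,0]
    - [0,0,0]
    - [0,0,0]

```text
clock: 11.23
eef_pos: [534.5, -212.0, 278.9]
tcp_rot: [3.141, -0.618, -0.055]
contact_force: [0.4, -0.5, -6.1]
opening: 0.551
grasp_force: 88.1
```

```bash
python3 - <<'E'
from h import *
s=telemetry.sense()
go([440,-205,330],-.056,.0)
f=optics.grab_frame('side');cv2.imwrite('pics/s7.png',f['color'][:,:,::-1]);print(np.round(holes(f['color'],(190,180,340,300)),1))
print(s['joint_efforts'].round(1))
E
```

```text
at [ 534.5 -212.   278.9] [ 3.141 -0.618 -0.055] t 11.23
dp [-1.19, -0.04, -2.41] rot [0.0, -5.9, 0.01] rows>= 4.9
[[205.1 240.3  51.8]
 [297.1 238.3  71.5]]
[  0.2 -32.3 -39.4   2.6  -3.9  -0.5]
```

Emit:
play_rows:
  dp:
    - [-0.3,0,-0.6]
    - [-0.6,0,-1.2]
    - [-0.9,0,-1.8]
    - [-1.19,0,-2.4]
    - [-1.19,0,-2.4]
  rot:
    - [0,-0.4,0]
    - [0,-1.4,0]
    - [0,-2.5,0]
    - [0,-3.6,0]
    - [0,-4.7,0]

```text
clock: 11.7
eef_pos: [438.3, -208.2, 332.7]
tcp_rot: [3.137, -0.125, -0.058]
contact_force: [1.0, 0.3, -5.5]
opening: 0.551
grasp_force: 87.8
```

Emit:
play_rows:
  dp:
    - [0,0,0]
    - [0,0,0]
    - [0,0,0]
  rot:
    - [0,-0.9,0]
    - [0,-1.2,0]
    - [0,-1.2,0]

```text
clock: 11.95
eef_pos: [442.8, -207.2, 328.2]
tcp_rot: [3.141, 0.0, -0.054]
contact_force: [0.6, 0.1, -7.3]
opening: 0.554
grasp_force: 87.8
```

```bash
python3 - <<'E'
from h import *
go([440,-205,330],-.056,.0)
go([591,203,330],1.605,.0)
print(telemetry.sense()['qpos'].round(2))
E
```

```text
at [ 442.8 -207.2  328.2] [ 3.141  0.    -0.054] t 11.95
dp [-0.07, -0.05, -0.05] rot [0.0, 0.0, 0.02] rows>= 0.1
at [ 442.8 -207.2  328.2] [ 3.141  0.    -0.054] t 11.95
dp [3.14, -10.44, -0.05] rot [0.0, 0.0, -15.85] rows>= 13.3
[-0.44  0.03  1.74 -0.    1.37  1.18]
```

Emit:
play_rows:
  dp:
    - [0.2,-0.8,0]
    - [0.4,-1.6,0]
    - [0.7,-2.4,0]
    - [1.0,-3.2,0]
    - [1.2,-4.0,0]
  rot:
    - [0,0,-1]
    - [0,0,-2]
    - [0,0,-3]
    - [0,0,-4]
    - [0,0,-5]

```text
clock: 12.37
eef_pos: [498.6, -49.0, 328.8]
tcp_rot: [3.139, -0.003, 0.472]
contact_force: [0.5, 0.2, -6.1]
opening: 0.552
grasp_force: 89.0
```

```bash
python3 - <<'E'
from h import *
go([591,203,330],1.605,.0)
E
```

```text
at [498.6 -49.  328.8] [ 3.139e+00 -3.000e-03  4.720e-01] t 12.37
dp [4.92, -4.56, -0.02] rot [0.04, -0.02, -10.82] rows>= 9.1
```

Emit:
play_rows:
  dp:
    - [0.5,-0.5,0]
    - [1.0,-0.9,0]
    - [1.5,-1.4,0]
    - [2.0,-1.9,0]
    - [2.5,-2.3,0]
  rot:
    - [0,0,-1.1]
    - [0,0,-2.2]
    - [0,0,-3.3]
    - [0,0,-4.4]
    - [0,0,-5.5]

```text
clock: 12.78
eef_pos: [545.6, 78.3, 328.7]
tcp_rot: [3.139, -0.001, 1.05]
contact_force: [0.3, 0.0, -7.5]
opening: 0.549
grasp_force: 88.9
```

```bash
python3 - <<'E'
from h import *
go([591,203,330],1.605,.0)
E
```

```text
at [545.6  78.3 328.7] [ 3.139e+00 -1.000e-03  1.050e+00] t 12.78
dp [3.27, -0.57, -0.03] rot [0.03, -0.0, -5.3] rows>= 4.4
```

Emit:
play_rows:
  dp:
    - [0.6,-0.1,0]
    - [1.3,-0.2,0]
    - [2.0,-0.3,0]
    - [2.7,-0.45,0]
    - [3.2,-0.57,0]
  rot:
    - [0,0,-1.1]
    - [0,0,-2.2]
    - [0,0,-3.3]
    - [0,0,-4.4]
    - [0,0,-5.3]

```text
clock: 13.2
eef_pos: [591.0, 200.7, 328.4]
tcp_rot: [3.139, -0.0, 1.605]
contact_force: [-0.1, -0.6, -5.6]
opening: 0.55
grasp_force: 88.9
```

Emit:
play_rows:
  dp:
    - [0,0,0]
    - [0,0,0]
  rot:
    - [0,0,0]
    - [0,0,0]

```text
clock: 13.37
eef_pos: [590.4, 199.2, 328.3]
tcp_rot: [3.14, 0.001, 1.6]
contact_force: [0.0, -0.8, -6.7]
opening: 0.546
grasp_force: 88.8
```

```bash
python3 - <<'E'
from h import *
go([591,203,330],1.605,.0)
s=telemetry.sense();f=optics.grab_frame('wrist');c=cam(f,s);S=optics.grab_frame('side')
cs=cam(S)
# expected outlines if mould not slipped: bottom 83 below TCP
p=s['eef_pos'];print('side bottom corners pred',[proj(cs,p+[x,y,-83]).round(0).tolist() for x in(-24,24) for y in(-46,46)])
a=cv2.resize(S['color'][60:260,150:350],(400,400));b=cv2.resize(f['color'],(400,300))
b=cv2.copyMakeBorder(b,0,100,0,0,cv2.BORDER_CONSTANT)
cv2.imwrite('pics/last.png',np.hstack([a,b])[:,:,::-1]);np.savez('w4.npz',color=f['color'],mtx=f['mtx'],mount=f['mount'],tcp_rot=s['tcp_rot'],eef_pos=s['eef_pos'])
E
```

```text
at [590.4 199.2 328.3] [3.14e+00 1.00e-03 1.60e+00] t 13.37
dp [0.09, 0.02, -0.04] rot [0.02, 0.01, -0.05] rows>= 0.1
side bottom corners pred [[238.0, 126.0], [233.0, 115.0], [256.0, 125.0], [250.0, 114.0]]
```

View pics/last.png

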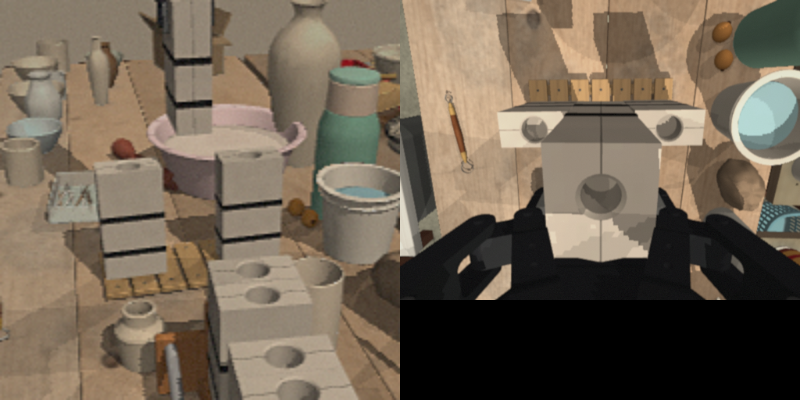

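The side view shows the mould hanging upright with its bottom corners at (238,126) and (256,126), exactly where predicted, so it has not slipped. The wrist view shows it midway between the two board moulds, whose holes are at about (173,164) and (342,163).

```bash
python3 - <<'E'
from h import *
f=dict(np.load('w4.npz'));c=cam(f,f)
H=holes(f['color'],(100,120,400,300))
for h in H: print(np.round(h,1),plane(c,h,183).round(1),plane(c,h,f['eef_pos'][2]+85).round(1))
for p in((173,164),(342,163)):print(plane(c,p,185).round(1))
# gap edges of neighbours at y-near edge and held mould sides are read at image row 172-182
g=cv2.cvtColor(f['color'],cv2.COLOR_RGB2GRAY);print(g[176,120:390:3].tolist())
go([591,203,200],1.605)
E
```

```text
[237.3 240.6  62.6] [571.5 116.2 183. ] [583.3 222.2 413.3]
[176. 225. 220.] [503.8 133.  183. ] [563.7 227.  413.3]
[323.2 123.2  24.2] [656.7 247.2 183. ] [607.9 260.  413.3]
[503.9 201.6 185. ]
[679.1 207.5 185. ]
[175, 171, 169, 214, 215, 215, 216, 213, 213, 213, 212, 212, 206, 169, 107, 99, 100, 98, 96, 99, 104, 100, 106, 97, 99, 98, 96, 96, 97, 97, 99, 96, 97, 97, 97, 97, 97, 97, 99, 97, 97, 97, 97, 97, 98, 93, 72, 100, 97, 98, 98, 98, 97, 98, 98, 99, 97, 97, 99, 98, 95, 97, 97, 97, 98, 98, 99, 97, 96, 109, 182, 139, 98, 85, 82, 77, 78, 91, 125, 187, 203, 202, 202, 202, 200, 200, 198, 198, 198, 178]
at [590.4 198.  328.9] [3.139e+00 2.000e-03 1.597e+00] t 13.47
dp [0.13, 0.01, 3.22] rot [0.02, 0.02, -0.07] rows>= 3.1
```

Emit:
play_rows:
  dp:
    - [0.12,0,0.1]
    - [0.13,0,0.6]
    - [0.13,0,1.2]
    - [0.13,0,1.8]
    - [0.13,0,2.4]
  rot:
    - [0,0,-0.05]
    - [0,0,-0.05]
    - [0,0,-0.05]
    - [0,0,-0.05]
    - [0,0,-0.05]

```text
clock: 13.88
eef_pos: [591.0, 203.2, 232.7]
tcp_rot: [3.138, 0.001, 1.602]
contact_force: [-0.1, -0.2, -6.7]
opening: 0.553
grasp_force: 89.0
```

```bash
python3 - <<'E'
from h import *
go([591.2,203.5,103],1.605)
E
```

```text
at [591.  203.2 232.7] [3.138e+00 1.000e-03 1.602e+00] t 13.88
dp [0.01, -0.01, 3.24] rot [0.04, 0.01, -0.02] rows>= 3.1
```

Emit:
play_rows:
  dp:
    - [0,0,0.5]
    - [0,0,1.0]
    - [0,0,1.5]
    - [0,0,2.0]
    - [0,0,2.5]
  rot:
    - [0,0,0]
    - [0,0,0]
    - [0,0,0]
    - [0,0,0]
    - [0,0,0]

```text
clock: 14.3
eef_pos: [591.5, 203.1, 132.7]
tcp_rot: [3.138, 0.001, 1.602]
contact_force: [0.2, 0.4, -6.4]
opening: 0.553
grasp_force: 88.8
```

Emit:
play_rows:
  dp:
    - [0,0,0.15]
    - [0,0,0.3]
    - [0,0,0.45]
    - [0,0,0.6]
    - [0,0,0.6]
  rot:
    - [0,0,0]
    - [0,0,0]
    - [0,0,0]
    - [0,0,0]
    - [0,0,0]

```text
clock: 14.72
eef_pos: [591.6, 203.7, 109.3]
tcp_rot: [3.139, 0.002, 1.604]
contact_force: [-0.6, -0.2, -6.7]
opening: 0.554
grasp_force: 88.6
```

Next, small steps down until the weight comes off.

Emit:
play_rows:
  dp:
    - [0,0,0.03]
    - [0,0,0.07]
    - [0,0,0.1]
    - [0,0,0.14]
    - [0,0,0.17]
  rot:
    - [0,0,0]
    - [0,0,0]
    - [0,0,0]
    - [0,0,0]
    - [0,0,0]

```text
clock: 15.13
eef_pos: [592.5, 204.2, 104.9]
tcp_rot: [3.137, 0.001, 1.604]
contact_force: [-7.1, -2.0, 20.6]
opening: 0.554
grasp_force: 101.4
```

Emit:
play_rows:
  dp:
    - [0,0,0.02]
    - [0,0,0.05]
    - [0,0,0.07]
    - [0,0,0.1]
    - [0,0,0.1]
  rot:
    - [0,0,0]
    - [0,0,0]
    - [0,0,0]
    - [0,0,0]
    - [0,0,0]

```text
clock: 15.55
eef_pos: [593.9, 204.7, 104.9]
tcp_rot: [3.133, -0.0, 1.604]
contact_force: [-15.5, -4.5, 38.7]
opening: 0.552
grasp_force: 110.8
```

The contact came 7 mm early with a sideways force, so it may be the finger knuckles on the neighbours' tops. I ease off and check.

Emit:
play_rows:
  dp:
    - [0,0,-0.1]
    - [0,0,-0.22]
    - [0,0,-0.3]
    - [0,0,-0.3]
    - [0,0,-0.3]
  rot:
    - [0,0,0]
    - [0,0,0]
    - [0,0,0]
    - [0,0,0]
    - [0,0,0]

```text
clock: 15.97
eef_pos: [591.6, 203.8, 110.4]
tcp_rot: [3.139, 0.002, 1.604]
contact_force: [0.1, 0.2, -6.5]
opening: 0.553
grasp_force: 88.7
```

```bash
python3 - <<'E'
from h import *
S=optics.grab_frame('side');cs=cam(S);s=telemetry.sense();p=s['eef_pos'];print(p,s['tcp_rot'],s['contact_force'],s['wrist_torque'])
S0=cv2.imread('pics/side0.png')[:,:,::-1]
B=np.array([591,203.5,0])
print('pred bottom front edge z=15,22,-83:',[[proj(cs,B+[x,-46,z]).round(1).tolist() for x in(-24,24)] for z in(15,22,p[2]-83)])
print('pred top z=185',[proj(cs,B+[x,-46,185]).round(1).tolist() for x in(-24,24)])
g=cv2.cvtColor(S['color'],cv2.COLOR_RGB2GRAY);g0=cv2.cvtColor(S0,cv2.COLOR_RGB2GRAY)
for c in(240,244,248,252):print(c,g[125:215,c].tolist())
# did neighbours move: template match of their bodies
for n,(x,y,w,h) in dict(near=(196,136,36,68),far=(270,134,22,54)).items():
    r_=cv2.matchTemplate(S['color'][y-8:y+h+8,x-8:x+w+8],np.ascontiguousarray(S0[y:y+h,x:x+w]),cv2.TM_CCOEFF_NORMED);print(n,cv2.minMaxLoc(r_)[1::2])
E
```

```text
[591.35405485 203.74267547 110.1094047 ] [3.13948851e+00 1.80882914e-03 1.60421660e+00] [ 0.21954665 -0.4865307  -6.58426266] [0.05141202 0.02584365 0.02085563]
pred bottom front edge z=15,22,-83: [[[240.4, 198.7], [256.1, 197.1]], [[240.4, 196.7], [256.0, 195.1]], [[240.3, 195.3], [256.0, 193.6]]]
pred top z=185 [[238.7, 146.4], [255.7, 145.0]]
240 [16, 39, 33, 34, 38, 109, 182, 100, 108, 100, 85, 168, 156, 140, 136, 137, 139, 140, 143, 142, 138, 140, 137, 140, 137, 142, 136, 137, 135, 133, 135, 134, 133, 132, 133, 133, 133, 132, 133, 136, 133, 79, 12, 26, 80, 134, 130, 110, 112, 114, 110, 110, 115, 112, 96, 90, 91, 92, 38, 40, 58, 71, 72, 79, 77, 72, 74, 75, 75, 55, 54, 46, 52, 121, 111, 114, 115, 137, 113, 120, 53, 124, 118, 123, 121, 122, 121, 121, 123, 119]
244 [40, 40, 34, 25, 101, 200, 144, 101, 101, 87, 76, 131, 135, 136, 172, 136, 133, 140, 137, 141, 143, 142, 139, 142, 138, 143, 141, 137, 138, 137, 140, 145, 137, 136, 137, 141, 137, 139, 138, 144, 153, 16, 16, 41, 154, 146, 139, 135, 135, 141, 138, 142, 139, 138, 142, 140, 142, 154, 21, 12, 49, 155, 143, 141, 142, 141, 141,
[... 332 characters left out ...]
6, 127, 127, 127, 128, 129, 130, 129, 127, 119, 123, 81, 7, 25, 84, 140, 132, 133, 129, 128, 130, 131, 117, 119, 120, 52, 91, 96, 108, 109, 135, 113, 136, 47, 121, 120, 121, 121, 122, 125, 126, 126, 130, 127]
252 [34, 35, 33, 35, 32, 33, 25, 16, 60, 65, 44, 57, 114, 146, 142, 136, 141, 136, 142, 135, 141, 135, 141, 141, 140, 135, 142, 140, 139, 137, 138, 140, 141, 137, 135, 141, 137, 137, 142, 148, 44, 19, 33, 143, 143, 139, 134, 139, 138, 137, 141, 140, 143, 138, 138, 147, 153, 18, 13, 46, 157, 142, 142, 141, 145, 138, 135, 142, 146, 147, 98, 52, 112, 115, 108, 104, 124, 109, 47, 95, 92, 82, 102, 137, 123, 94, 97, 70, 67, 71]
near (0.9568601846694946, (8, 8))
far (0.990542471408844, (8, 8))
```

The side image puts the mould's bottom near z = 22 at this height, so the contact at TCP 105 was the board (z ≈ 17 ± 3). The neighbours have not moved. I set it down lightly and release.

Emit:
play_rows:
  dp:
    - [0,0,0.03]
    - [0,0,0.06]
    - [0,0,0.09]
    - [0,0,0.11]
    - [0,0,0.11]
  rot:
    - [0,0,0]
    - [0,0,0]
    - [0,0,0]
    - [0,0,0]
    - [0,0,0]

```text
clock: 16.43
eef_pos: [591.5, 203.7, 106.0]
tcp_rot: [3.139, 0.002, 1.604]
contact_force: [-0.1, -0.6, -6.1]
opening: 0.555
grasp_force: 88.7
```

Emit:
play_rows:
  dp:
    - [0,0,0.02]
    - [0,0,0.03]
    - [0,0,0.03]
  rot:
    - [0,0,0]
    - [0,0,0]
    - [0,0,0]

```text
clock: 16.68
eef_pos: [591.8, 203.9, 105.5]
tcp_rot: [3.138, 0.001, 1.604]
contact_force: [-0.7, -0.1, -3.9]
opening: 0.55
grasp_force: 89.3
```

Emit:
play_rows:
  dp:
    - [0,0,0.02]
    - [0,0,0.02]
  rot:
    - [0,0,0]
    - [0,0,0]

```text
clock: 16.85
eef_pos: [592.0, 203.9, 105.2]
tcp_rot: [3.138, 0.001, 1.604]
contact_force: [-1.7, -0.9, 2.5]
opening: 0.555
grasp_force: 92.1
```

Emit:
play_rows:
  dp:
    - [0,0,0]
    - [0,0,0]
    - [0,0,0]
    - [0,0,0]
    - [0,0,0]
  rot:
    - [0,0,0]
    - [0,0,0]
    - [0,0,0]
    - [0,0,0]
    - [0,0,0]
  fingers: 0.63
  grip_force: 20

```text
clock: 17.27
eef_pos: [592.8, 204.2, 105.7]
tcp_rot: [3.136, 0.001, 1.604]
contact_force: [-2.4, 0.1, 6.4]
opening: 0.631
grasp_force: 3.8
```

Emit:
play_rows:
  dp:
    - [0,0,-0.06]
    - [0,0,-0.12]
    - [0,0,-0.2]
    - [0,0,-0.28]
    - [0,0,-0.28]
  rot:
    - [0,0,0]
    - [0,0,0]
    - [0,0,0]
    - [0,0,0]
    - [0,0,0]

```text
clock: 17.68
eef_pos: [592.3, 204.0, 116.5]
tcp_rot: [3.137, 0.001, 1.604]
contact_force: [-0.7, -0.6, 0.2]
opening: 0.628
grasp_force: 0.0
```

```bash
python3 - <<'E'
from h import *
S=optics.grab_frame('side')
g=cv2.cvtColor(S['color'],cv2.COLOR_RGB2GRAY)
for c in(244,248,252):print(c,g[160:206,c].tolist())
E
```

```text
244 [142, 138, 138, 138, 138, 138, 146, 150, 45, 3, 33, 149, 142, 140, 141, 137, 138, 139, 143, 141, 141, 143, 142, 141, 151, 56, 6, 34, 149, 147, 142, 143, 144, 142, 141, 144, 141, 143, 133, 90, 93, 82, 44, 55, 48, 125]
248 [133, 130, 133, 129, 118, 118, 123, 112, 5, 13, 50, 140, 130, 131, 129, 130, 132, 113, 120, 131, 133, 131, 130, 133, 125, 4, 18, 89, 144, 124, 123, 109, 135, 127, 131, 131, 135, 132, 102, 105, 105, 136, 113, 135, 54, 116]
252 [142, 141, 138, 140, 138, 146, 152, 83, 23, 29, 111, 144, 141, 144, 141, 137, 138, 140, 141, 141, 143, 141, 147, 149, 85, 6, 33, 151, 144, 151, 143, 142, 139, 142, 148, 144, 146, 138, 103, 108, 105, 126, 111, 46, 95, 91]
```

The mould stands on the board: its base is at row 198, as predicted for z = 15, and there is no force. I withdraw upwards.

Emit:
play_rows:
  dp:
    - [0,0,-0.3]
    - [0,0,-0.8]
    - [0,0,-1.4]
    - [0,0,-2.1]
    - [0,0,-2.9]
  rot:
    - [0,0,0]
    - [0,0,0]
    - [0,0,0]
    - [0,0,0]
    - [0,0,0]

```text
clock: 18.15
eef_pos: [590.5, 203.7, 232.5]
tcp_rot: [3.14, 0.002, 1.604]
contact_force: [1.1, 1.5, -0.4]
opening: 0.629
grasp_force: 0.0
```

Emit:
play_rows:
  dp:
    - [-0.7,0,-0.6]
    - [-1.5,0,-1.2]
    - [-2.3,0,-1.5]
    - [-3.1,0,-1.5]
    - [-3.9,0,-1.5]
  rot:
    - [0,0,0]
    - [0,0,0]
    - [0,0,0]
    - [0,0,0]
    - [0,0,0]

```text
clock: 18.57
eef_pos: [596.7, 46.9, 294.1]
tcp_rot: [3.136, 0.001, 1.605]
contact_force: [1.2, 1.1, -0.4]
opening: 0.63
grasp_force: 0.0
```

Emit:
play_rows:
  dp:
    - [-0.7,0,0]
    - [-1.5,0,0]
    - [-2.2,0,0]
    - [-2.4,0,0]
    - [-2.4,0,0]
  rot:
    - [0,0,0]
    - [0,0,0]
    - [0,0,0]
    - [0,0,0]
    - [0,0,0]

```text
clock: 18.98
eef_pos: [599.4, -49.7, 292.6]
tcp_rot: [3.138, 0.002, 1.601]
contact_force: [-0.5, 1.2, -0.3]
opening: 0.625
grasp_force: 0.0
```

```bash
python3 - <<'E'
from h import *
T=optics.grab_frame('top');S=optics.grab_frame('side');W=optics.grab_frame('wrist');s=telemetry.sense()
ct,cs,cw=cam(T),cam(S),cam(W,s);print(s['eef_pos'])
for f,c,b in((T,ct,(140,135,420,275)),(S,cs,(190,125,340,300)),(W,cw,(0,0,512,383))):
    print('pred',[proj(c,(591-x*.035,203.5+x,183)).round(1).tolist() for x in(-22,22)],proj(c,(591,203.5,15)).round(0))
    for h in holes(f['color'],b):
        X=plane(c,h,183).round(1)
        if 460<X[0]<720 and -330<X[1]<280: print(np.round(h,1),X[:2])
for n,f in(('t9',T),('s9',S),('w9',W)):cv2.imwrite(f'pics/{n}.png',f['color'][:,:,::-1])
E
```

```text
[599.51239646 -46.72721675 292.27308439]
pred [[170.4, 197.4], [151.4, 198.1]] [175. 207.]
[252.  243.5  96.4] [485.2  -6.7]
[150.9 197.9  41.4] [590.7 226.6]
[169.6 197.3  36.2] [591.9 183.3]
[382.9 195.3 152. ] [ 595.1 -311.7]
[319.3 191.3 119.2] [ 605.  -163.8]
[300.  191.   94.5] [ 605.9 -118.9]
pred [[246.1, 143.1], [243.0, 137.5]] [246. 190.]
[296.3 238.2  80.8] [ 605.  -265.5]
[280.9 194.8  35.3] [ 616.3 -115.9]
pred [[255.8, -123.6], [255.6, -200.2]] [256. -51.]
[166.2 185.8  16.8] [514.9 -59.1]
```

```bash
python3 - <<'E'
from h import *
for a,b,D in(('top0','t9',dict(near=(150,218,20,38),far=(150,143,20,34),pot=(243,232,22,26),mug=(240,145,32,36))),('side0','s9',dict(near=(196,138,36,60),far=(258,136,34,40),r1=(258,192,40,10),r4=(265,240,60,50)))):
    A=cv2.imread(f'pics/{a}.png');B=cv2.imread(f'pics/{b}.png')
    for n,(x,y,w,h) in D.items():
        q=cv2.minMaxLoc(cv2.matchTemplate(B[y-8:y+h+8,x-8:x+w+8],A[y:y+h,x:x+w],cv2.TM_CCOEFF_NORMED));print(a,n,round(q[1],2),np.array(q[3])-8)
E
```

```text
top0 near 0.6 [-1  0]
top0 far 1.0 [0 0]
top0 pot 0.97 [0 0]
top0 mug 0.46 [3 0]
side0 near 0.73 [0 0]
side0 far 0.99 [0 0]
side0 r1 0.97 [0 0]
side0 r4 0.97 [0 0]
```

```bash
python3 -c "
from rig import r
print(r.sign_off())"
```

```text
the job is handed in; nothing more can be done
None
```

The job is handed in, verdict not shown: the handle mould was tipped, lifted out and set upright on the board about 1 mm from the middle of the free place, and I saw no other mould, mug or pot move, though the last check of the mug and near board mould was unclear.

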